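# Select the stirrer's yellow gear

## Task

Change gear on the bench wax stirrer: push the black-knobbed lever along its slot to the cross-channel, across, and then fully home into the end of the slot marked by the yellow disc. Only push the lever, never pull it upward, and leave the bottle, tin, votive cup, jars and paddle where they are; finish with the hand clear of the lever.

Things in the scene. Friction and masses are not known exactly. Their poses are not given: they have to be found in the camera images.
- stirrer: Fixed bench wax stirrer. Origin on the table under the centre of its selector pedestal (blue box, 160 mm along own x, 170 mm along own y, level aluminium gate plate on top). The lever tips about a pivot 30 mm above this origin. Own x runs along the slots, own y along the cross-channel, towards the kettle.
- gate (a point): Centre of the gate plate's top, 115 mm above the table; axes as the stirrer's. H-shaped opening: two slots along x, at y = +22 and -22 mm, joined at x = 0 by a cross-channel along y, 20 mm wide for the 12 mm stem: the lever passes across when its knob is within about 6 mm of x = 0. Tongue corners are rounded. A coloured disc marks each of the four slot ends.
- kettle (a point): Top of the stirrer's steel kettle, to keep clear of: radius 92 mm, 158 mm above the table, at the stirrer's own y = +275 mm. A motor 72 mm across on an arm stands over it, up to 305 mm.
- knob (a point): Centre of the lever's round black knob, 34 mm across, on a 12 mm steel stem, 140 mm from the pivot: 170 mm above the table upright, 159 mm at a slot end. In the stirrer's frame, at y = +37 or -37 mm at an end of the cross-channel; fully home in a slot at x = +41 or -41, y = +36 or -36 mm. The lever stays where it is left; pushing takes about 3 N at the knob.
- lever_fore (a joint): Tip of the lever along the stirrer's own x, rad: 0 in the cross-channel, +0.30 fully home at the +x end of a slot, -0.30 at the -x end. Knob x = 140 mm * sin(value).
- lever_side (a joint): Tip of the lever along the stirrer's own y, rad: +0.27 in the +y slot, -0.27 in the -y slot (stops there). Knob y = 140 mm * sin(value) * cos(lever_fore).
- lever_lift (a joint): How far the lever is pulled up along its own stem, m: 0 normally, up to 0.015. A spring holds it down with 6 N; it must not be lifted.
- disc_yellow: Yellow disc, 24 mm across, 2 mm thick, on the gate plate, 32 mm along own x and 62 mm along own y from the plate's centre; it marks the nearest slot end, the one wanted. It is at one end or the other of the -y slot; the lever starts in the +x half of the +y slot.
- disc_blue: Blue disc, like the yellow one, marking another slot end.
- disc_red: Red disc, like the yellow one, marking another slot end.
- disc_white: White disc, like the yellow one, marking another slot end.
- bottle: Bystander, loose, to be left alone: amber fragrance bottle, 42 mm across, 95 mm tall. Origin: centre of its underside.
- tin: Bystander, loose, to be left alone: round aluminium candle tin, 68 mm across, 50 mm tall. Origin: centre of its underside.
- jar_a: Bystander, loose, to be left alone: clear glass candle jar, 76 mm across, 85 mm tall. Origin: centre of its underside.
- jar_b: Bystander, loose, to be left alone: green glass candle jar, 76 mm across, 85 mm tall. Origin: centre of its underside.
- votive: Bystander, loose, to be left alone: small white ceramic votive cup, 44 mm across, 35 mm tall. Origin: centre of its underside.
- paddle: Bystander, loose, to be left alone: flat wooden stirring paddle, 220 mm long, lying on the table. Origin: in its middle, at the underside.

How it is judged:
At the end, for the whole second after the job is handed in: The lever rests in the slot end beside the yellow disc: tipped at least 0.25 rad of 0.30 towards that end (knob within about 7 mm of fully home), knob within 42 mm of the disc seen from above, at rest (horizontal distance between knob and disc_yellow below 0.042 m and (value of joint lever_fore above 0.25 rad or value of joint lever_fore below -0.25 rad) and value of joint lever_side below -0.2 rad and velocity of joint lever_fore between -0.05 and 0.05 rad/s and velocity of joint lever_side between -0.05 and 0.05 rad/s); the robot touches nothing.
It fails at once if the lever is pulled up by more than 6 mm (value of joint lever_lift above 0.006 m).
It fails at once if a bystander is moved by more than 20 mm (distance of any of bottle, tin, jar_a, jar_b, votive, paddle from where it was at the start of the episode above 0.02 m).
It fails at once if a bystander is tipped (angle between any of bottle, tin, jar_a, jar_b, votive, paddle's own z axis and vertical above 0.3 rad).
It also fails if it takes over 64 s, if anything falls off the work surface, if the arm or the gripper's body presses on something with over 40 N, if the wrist force passes 120 N, or if a joint passes its speed limit or range.

## Robot

A 6-joint arm with a two-finger parallel gripper is mounted at the origin on the work surface. World frame = base frame: x ahead of the robot, y to its left, z up, the work surface at z = 0. Lengths are in m, angles in rad, forces in N, time in s.
With the tool pointing down it reaches from about 0.3 to 1 m from the base axis. Payload 5.1 kg.
Tool frame: the origin (TCP) lies midway between the tips of the shut fingers; the grasp point (between the pads) lies 19 mm behind it; z points along the fingers, x is the direction in which the jaws open and shut, and the axes are right-handed (so a half turn about z gives the same grasp; the last joint's range is limited). The gripper opens to 95 mm and grips with 3 to 60 N. Pads are 20 mm wide; open, the fingers measure 119 mm over their backs; the gripper's body (75 mm by 180 mm) begins 59 mm behind the grasp point.
Start: joints at [-1.345, 0.124, 1.65, -0, 1.367, -0.083], TCP at [0.198, -0.619, 0.215] pointing down, gripper open.
Joint ranges: [-2.61, 2.61], [-1.02, 2.33], [0.03, 2.71], [-1.35, 4.49], [0.32, 2.68], [-2.91, 2.91]. Speed limits (rad/s): [2.57, 2.57, 3.14, 3.14, 3.14, 3.14].

## Interface

Orientations are given as a rotation vector (axis times angle).
In Python, from bench import robot gives the robot as it stands.
- The arm moves only by the tool servo_tool, never from a script. Its argument "increments" is a list of rows, each an object of numbers: "x", "y", "z": the shift along the tool's x, y, z in cm; "wx", "wy", "wz": the turn, a rotation vector about the tool's x, y, z in degrees; "fingers": the opening, from 0 (shut) to 1 (fully open). In form: [{"x": .., "y": .., "z": .., "wx": .., "wy": .., "wz": .., "fingers": ..}, ...]. A call has 1 to 8 rows; each row shifts and turns the commanded pose from where the row before left it, along the tool's axes as they then stand; what a row does not reach is not made up. A row lasts 1/12 s, in which the tool goes at most 41.7 mm and 7.16 degrees, less where a joint would pass 70% of its speed; a pose out of reach is approached as far as the arm can. A call with a gripper value outside its range is refused whole. The fingers move at their own pace and stop on an object; the grip force is fixed at half the most. Time passes only in rows, so rows that do not move let the fingers close. It gives the time, the measured TCP pose, the force and the opening at its end, in the units of the state.
- robot.state(): the state, without advancing time (a new reading comes with each control period).
- robot.grab_frame(name): name is "scene" or "top"; returns the picture (480x640x3 uint8, red, green, blue); there is no depth.
- robot.camera_params(name): a dict with "fx", "fy", "cx", "cy" (pixels), "R" (3x3) and "t" (3): a world point X has camera coordinates R X + t. Camera axes: x right, y down, z forward; pixel columns grow to the right and rows downward; lengths in m; the calibration is good to about 2 mm. A picture is of the moment at which its call begins. camera_params takes no time and is no camera call.
- robot.hand_in(): hands the job in, once; it reports no verdict.
Trained networks look in the newest picture that a camera, given by its name, has taken for a name from the list of things; names that differ only in an ending like _2 or _b are one class to them, and where a whole thing is asked for, a point or a joint stands for the part that bears it (a point fixed in the world has none). Each returns a list of dicts, best first, with "conf" (0 to 1); they miss things now and then, are a little off and sometimes report something else, mostly with a low value. They report only what shows in the picture. A call takes as long as a camera call.
- robot.look_for(camera, name): "box" ([centre column, centre row, width, height] in pixels, round what is visible of it).
- robot.cut_out(camera, name): "mask" (480x640 bool, what is visible of it) and "box" ([centre column, centre row, width, height] in pixels, round what is visible of it).
The state is a dict: "t": time; "q": joint angles; "joint_velocities": joint speeds; "tau": joint torques, N m; "eef_pos": TCP position; "orientation": TCP orientation; "ft_force": force on the tool from outside, world axes, zero at the start; "ft_torque": the same for the moment, N m; "grip_width": finger opening in m.
Only numpy, scipy, OpenCV 4.12 (cv2) and the standard library are available. Lean on these libraries where they do the work, as an engineer would, in place of code of your own. Each camera call takes 0.05 s, during which the arm holds its last target.

## Working session

There is one attempt and no reset: what is moved stays moved. The work goes in short steps, Python scripts to look and compute and a tool call to move; the robot and the scene stay as the last step left them, time stands still between calls to the robot, and variables do not carry over. Pictures are saved under pics/ and viewed, and the job is handed in when it is done.

Besides the shell and the picture viewer there is one more tool, called after "Emit:" as name(argument=value, ...) on one line, values as JSON. servo_tool: Moves the arm, as the interface text tells. Its arguments: {"type":"object","properties":{"increments":{"type":"array"}},"required":["increments"]}

```bash
mkdir -p pics; python3 - <<'E'
from bench import robot
import cv2
for n in ["scene","top"]:
    im=robot.grab_frame(n); cv2.imwrite(f"pics/{n}0.png",im[:,:,::-1])
    p=robot.camera_params(n); print(n,p)
    for k in ["disc_yellow","disc_blue","disc_red","disc_white","knob"]:
        print(k,[(d['conf'],[round(float(v),1) for v in d['box']]) for d in robot.look_for(n,k)][:3])
print(robot.state())
E
```

```text
scene {'fx': 616.8922394822956, 'fy': 616.8922394822956, 'cx': 305.1890515825873, 'cy': 235.6244003930149, 'R': array([[ 0.66468207,  0.74707953,  0.00836191],
       [ 0.41339648, -0.35843307, -0.83703589],
       [-0.6223352 ,  0.55981953, -0.54708408]]), 't': array([-0.25709566, -0.10513812,  1.72395872])}
disc_yellow [(0.52, [304.5, 250.4, 9.0, 5.1])]
disc_blue []
disc_red [(0.44, [222.6, 387.1, 46.4, 68.0])]
disc_white []
knob [(0.68, [356.9, 239.2, 20.5, 30.6])]
top {'fx': 524.5444559157282, 'fy': 524.5444559157282, 'cx': 322.6400115299594, 'cy': 239.49750496196475, 'R': array([[ 0.00744172, -0.99991354,  0.01084171],
       [-0.99739891, -0.00819946, -0.0716113 ],
       [ 0.071694  , -0.0102806 , -0.99737369]]), 't': array([-0.08078078,  0.44828306,  1.43512167])}
disc_yellow [(0.43, [331.0, 223.8, 11.4, 9.8])]
disc_blue [(0.43, [253.2, 190.6, 186.3, 124.1])]
disc_red []
disc_white [(0.56, [282.9, 193.9, 7.2, 10.1])]
knob [(0.63, [293.3, 195.7, 12.8, 12.5])]
{'t': 0.6, 'q': array([-1.34458028e+00,  1.23768007e-01,  1.65027119e+00,  1.34117904e-05,
        1.36748073e+00, -8.25951754e-02]), 'joint_velocities': array([-0.00112771,  0.00019653, -0.00048567, -0.00091937, -0.00040369,
       -0.00097794]), 'tau': array([ 6.70171139e-04, -4.17284024e+01, -3.60001945e+01,  7.75299780e-02,
        4.31268371e-02, -1.53396672e-05]), 'eef_pos': array([ 0.19753274, -0.6192661 ,  0.21469399]), 'orientation': array([ 2.53662204e+00, -1.85335273e+00,  9.98681738e-05]), 'ft_force': array([-0.71984037,  0.93631382, -0.25895481]), 'ft_torque': array([-0.00021227, -0.04232688,  0.03038536]), 'grip_width': 0.09496778184490036}
```

View pics/scene0.png

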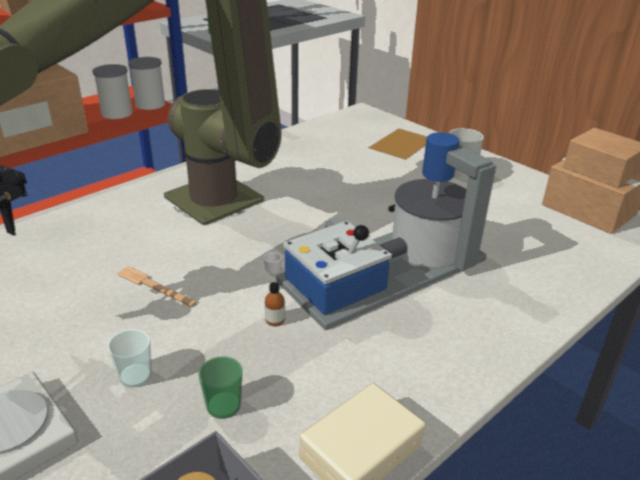

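View pics/top0.png

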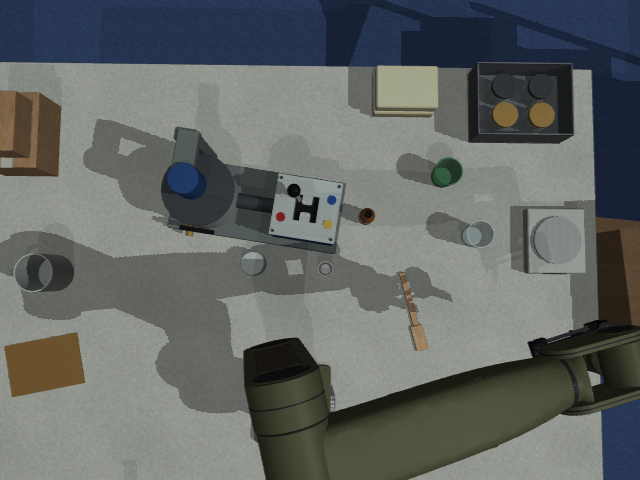

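```bash
python3 - <<'E'
import cv2
a=cv2.imread("pics/top0.png")[150:270,230:390]; cv2.imwrite("pics/topc.png",cv2.resize(a,None,fx=5,fy=5,interpolation=cv2.INTER_CUBIC))
a=cv2.imread("pics/scene0.png")[190:310,260:420]; cv2.imwrite("pics/scenec.png",cv2.resize(a,None,fx=5,fy=5,interpolation=cv2.INTER_CUBIC))
E
```

```text
(no output)
```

View pics/topc.png

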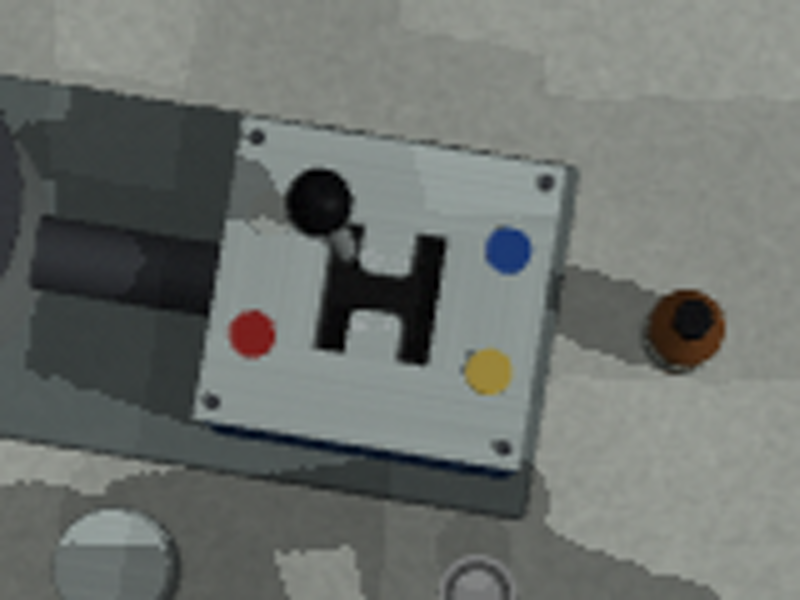

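View pics/scenec.png

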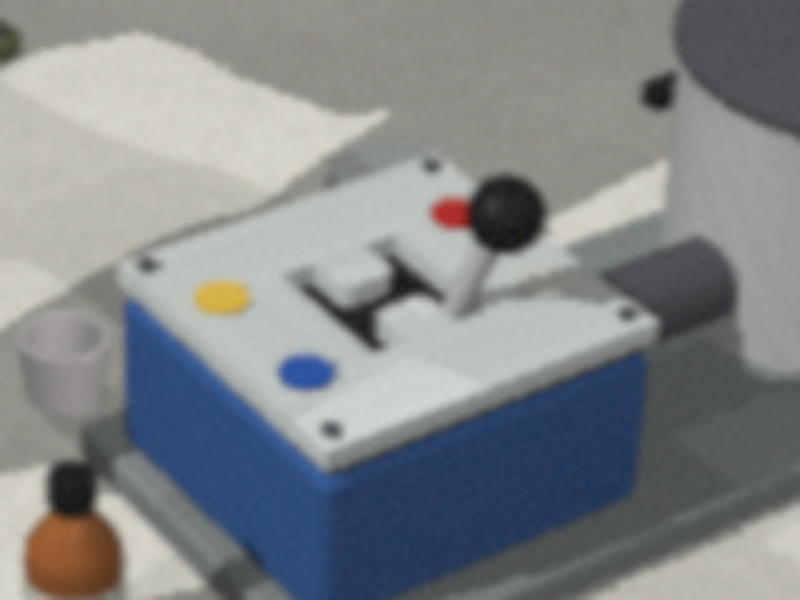

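```bash
cat > h.py <<'E'
import numpy as np, cv2
from bench import robot
from scipy.optimize import least_squares
from scipy.spatial.transform import Rotation as Ro
P={n:robot.camera_params(n) for n in("scene","top")}
def proj(n,X):
    p=P[n];c=np.atleast_2d(X)@p['R'].T+p['t'];return np.c_[p['fx']*c[:,0]/c[:,2]+p['cx'],p['fy']*c[:,1]/c[:,2]+p['cy']]
def ray(n,uv,z):
    p=P[n];d=p['R'].T@np.array([(uv[0]-p['cx'])/p['fx'],(uv[1]-p['cy'])/p['fy'],1]);o=-p['R'].T@p['t'];return o+d*(z-o[2])/d[2]
def W(pose,L):
    c,s=np.cos(pose[2]),np.sin(pose[2]);L=np.atleast_2d(L)
    return np.c_[pose[0]+c*L[:,0]-s*L[:,1],pose[1]+s*L[:,0]+c*L[:,1],L[:,2]]
def S(pose,X):
    c,s=np.cos(pose[2]),np.sin(pose[2]);d=np.array(X)[:2]-np.array(pose[:2]);return np.array([c*d[0]+s*d[1],-s*d[0]+c*d[1],X[2]])
def knobpt(a,b): # fore, side
    return np.array([.14*np.sin(a),.14*np.sin(b)*np.cos(a),.03+.14*np.cos(a)*np.cos(b)])
E
python3 - <<'E'
from h import *
L=np.array([[.032,-.062,.117],[-.032,.062,.117],[-.032,-.062,.117]])
top=np.array([[508,250],[252,333],[488,371]])/5+[230,150]-.4
sc=np.array([[307,372],[452,214],[222,297]])/5+[260,190]-.4
x0=np.r_[ray("top",top.mean(0),.117)[:2],0]
for use in("t","s","ts"):
    f=lambda q:np.r_[(proj("top",W(q,L))-top).ravel()*("t" in use),(proj("scene",W(q,L))-sc).ravel()*("s" in use)]
    r=least_squares(f,x0);print(use,r.x,np.abs(r.fun).max())
pose=r.x;np.save("pose.npy",pose)
kt=np.array([319,202])/5+[230,150]-.4; ks=np.array([507,213])/5+[260,190]-.4
k=least_squares(lambda q:np.r_[proj("top",W(pose,knobpt(*q)))[0]-kt,proj("scene",W(pose,knobpt(*q)))[0]-ks],[.1,.27])
print("lever",k.x,k.fun,knobpt(*k.x))
for y in(.02,-.02):print(W(pose,[0.06,y,0.1]))
s=robot.state();M=Ro.from_rotvec(s['orientation']).as_matrix();print(M, S(pose,s['eef_pos']))
print("kettle",W(pose,[0,.275,.158]))
E
```

```text
t [ 0.52331877 -0.03154003 -0.15232578] 0.12083321119877155
s [ 0.52278927 -0.03371005 -0.13779648] 0.4037051631275972
ts [ 0.52274381 -0.03256417 -0.14499522] 0.8461915621919047
lever [0.24720514 0.27005412] [0.05092279 0.18203877 0.08349818 0.12488758] [0.0342573  0.03621428 0.16082417]
[[ 0.58500396 -0.0214433   0.1       ]]
[[ 0.57922445 -0.06102357  0.1       ]]
[[ 3.03923724e-01 -9.52696368e-01  2.91123185e-05]
 [-9.52696365e-01 -3.03923726e-01 -6.79252236e-05]
 [ 7.35600381e-05 -7.09111304e-06 -9.99999997e-01]] [-0.23702729 -0.62753443  0.21469399]
kettle [[0.56247793 0.23955014 0.158     ]]
```

Emit:
servo_tool(increments=[{"z": -1, "wz": -7, "fingers": 0}, {"z": -1, "wz": -7, "fingers": 0}, {"wz": -7, "fingers": 0}, {"wz": -7, "fingers": 0}, {"wz": -7, "fingers": 0}, {"wz": -7, "fingers": 0}, {"wz": -7, "fingers": 0}, {"wz": -7, "fingers": 0}])

```text
validation failed for argument at $.in...
```

Emit:
servo_tool(increments=[{"wz": -7, "fingers": 0}, {"wz": -0.8, "fingers": 0}, {"fingers": 0}, {"fingers": 0}])

```text
validation failed for argument at $.in...
```

```bash
cat >> h.py <<'E'
pose=np.array([.5230,-.0325,-.148])
def st():
    s=robot.state();M=Ro.from_rotvec(s['orientation']).as_matrix()
    F=s['ft_force'];c,q=np.cos(pose[2]),np.sin(pose[2])
    print("t",round(s['t'],2),"stirrer mm",(S(pose,s['eef_pos'])*1000).round(1),"yaw err deg",np.degrees(np.arctan2(M[1,0],M[0,0])-pose[2]).round(2),"tilt",M[2].round(3),"F",np.round([c*F[0]+q*F[1],-q*F[0]+c*F[1],F[2]],1),"w",round(s['grip_width'],4),"q",s['q'].round(2))
E
python3 -c "
from h import *
st()"
```

```text
t 0.6 stirrer mm [-235.4 -628.3  214.7] yaw err deg -63.83 tilt [ 0. -0. -1.] F [-0.9  0.8 -0.3] w 0.095 q [-1.34  0.12  1.65  0.    1.37 -0.08]
```

Emit:
servo_tool(increments=[{"x": 0, "y": 0, "z": -1, "wx": 0, "wy": 0, "wz": -7, "fingers": 0}, {"x": 0, "y": 0, "z": -1, "wx": 0, "wy": 0, "wz": -7, "fingers": 0}, {"x": 0, "y": 0, "z": 0, "wx": 0, "wy": 0, "wz": -7, "fingers": 0}, {"x": 0, "y": 0, "z": 0, "wx": 0, "wy": 0, "wz": -7, "fingers": 0}, {"x": 0, "y": 0, "z": 0, "wx": 0, "wy": 0, "wz": -7, "fingers": 0}, {"x": 0, "y": 0, "z": 0, "wx": 0, "wy": 0, "wz": -7, "fingers": 0}, {"x": 0, "y": 0, "z": 0, "wx": 0, "wy": 0, "wz": -7, "fingers": 0}, {"x": 0, "y": 0, "z": 0, "wx": 0, "wy": 0, "wz": -7, "fingers": 0}])

```text
t: 1.27
eef_pos: [0.1975, -0.6193, 0.2347]
orientation: [3.111, -0.436, 0.0]
ft_force: [0.4, 1.2, -0.6]
grip_width: 0.0468
```

Emit:
servo_tool(increments=[{"x": 0, "y": 0, "z": 0, "wx": 0, "wy": 0, "wz": -7, "fingers": 0}, {"x": 0, "y": 0, "z": 0, "wx": 0, "wy": 0, "wz": -0.8, "fingers": 0}, {"x": 1.6, "y": -3.3, "z": 0, "wx": 0, "wy": 0, "wz": 0, "fingers": 0}, {"x": 1.6, "y": -3.3, "z": 0, "wx": 0, "wy": 0, "wz": 0, "fingers": 0}, {"x": 1.6, "y": -3.3, "z": 0, "wx": 0, "wy": 0, "wz": 0, "fingers": 0}, {"x": 1.6, "y": -3.3, "z": 0, "wx": 0, "wy": 0, "wz": 0, "fingers": 0}, {"x": 1.6, "y": -3.3, "z": 0, "wx": 0, "wy": 0, "wz": 0, "fingers": 0}, {"x": 1.6, "y": -3.3, "z": 0, "wx": 0, "wy": 0, "wz": 0, "fingers": 0}])

```text
t: 1.93
eef_pos: [0.3224, -0.4362, 0.2348]
orientation: [3.132, -0.238, 0.001]
ft_force: [0.7, 0.9, 0.1]
grip_width: 0.0005
```

```bash
python3 -c "
from h import *
st()"
```

```text
t 1.93 stirrer mm [-138.9 -428.8  234.8] yaw err deg -0.22 tilt [ 0.  0. -1.] F [0.5 1.  0.1] w 0.0005 q [-1.03 -0.13  1.87  0.    1.4  -0.88]
```

Remaining: x +21.9 cm, y −46.5 cm.

Emit:
servo_tool(increments=[{"x": 1.6, "y": -3.3, "z": 0, "wx": 0, "wy": 0, "wz": 0, "fingers": 0}, {"x": 1.6, "y": -3.3, "z": 0, "wx": 0, "wy": 0, "wz": 0, "fingers": 0}, {"x": 1.6, "y": -3.3, "z": 0, "wx": 0, "wy": 0, "wz": 0, "fingers": 0}, {"x": 1.6, "y": -3.3, "z": 0, "wx": 0, "wy": 0, "wz": 0, "fingers": 0}, {"x": 1.6, "y": -3.3, "z": 0, "wx": 0, "wy": 0, "wz": 0, "fingers": 0}, {"x": 1.6, "y": -3.3, "z": 0, "wx": 0, "wy": 0, "wz": 0, "fingers": 0}, {"x": 1.6, "y": -3.3, "z": 0, "wx": 0, "wy": 0, "wz": 0, "fingers": 0}, {"x": 1.6, "y": -3.3, "z": 0, "wx": 0, "wy": 0, "wz": 0, "fingers": 0}])

```text
t: 2.6
eef_pos: [0.4882, -0.1938, 0.235]
orientation: [3.132, -0.238, 0.001]
ft_force: [1.0, -0.3, -1.0]
grip_width: 0.0003
```

Emit:
servo_tool(increments=[{"x": 1.6, "y": -3.3, "z": 0, "wx": 0, "wy": 0, "wz": 0, "fingers": 0}, {"x": 1.6, "y": -3.3, "z": 0, "wx": 0, "wy": 0, "wz": 0, "fingers": 0}, {"x": 1.6, "y": -3.3, "z": 0, "wx": 0, "wy": 0, "wz": 0, "fingers": 0}, {"x": 1.6, "y": -3.3, "z": 0, "wx": 0, "wy": 0, "wz": 0, "fingers": 0}, {"x": 1.6, "y": -3.3, "z": 0, "wx": 0, "wy": 0, "wz": 0, "fingers": 0}, {"x": 1.0, "y": -3.3, "z": 0, "wx": 0, "wy": 0, "wz": 0, "fingers": 0}, {"x": 0, "y": 0, "z": 0, "wx": 0, "wy": 0, "wz": 0, "fingers": 0}])

```text
t: 3.18
eef_pos: [0.6074, -0.0081, 0.2345]
orientation: [-3.131, 0.229, -0.001]
ft_force: [-0.6, -0.5, -0.4]
grip_width: 0.0006
```

```bash
python3 -c "
from h import *
st()
for n in ('scene','top'):
    im=robot.grab_frame(n); cv2.imwrite(f'pics/{n}1.png',im[:,:,::-1])
"
```

```text
t 3.18 stirrer mm [ 79.9  36.5 234.5] yaw err deg 0.11 tilt [ 0.    -0.002 -1.   ] F [-0.5 -0.6 -0.4] w 0.0006 q [-0.1   0.02  1.73  0.    1.39  0.04]
```

View pics/scene1.png

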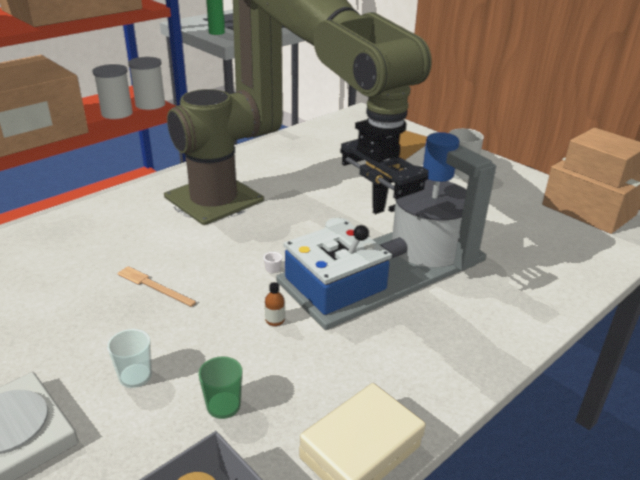

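View pics/top1.png

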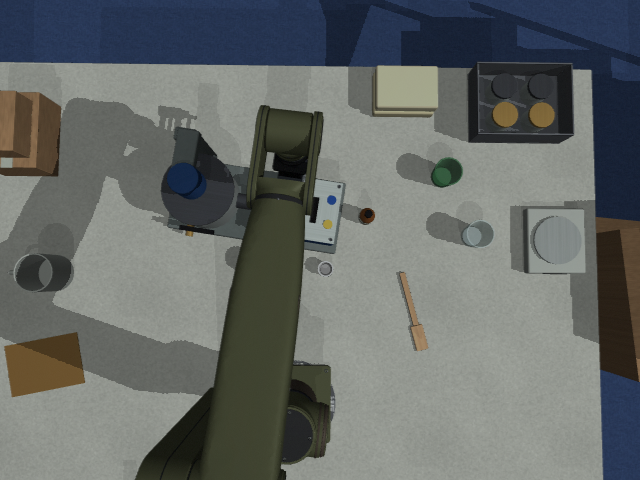

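Emit:
servo_tool(increments=[{"x": 0, "y": 0, "z": 2.3, "wx": 0, "wy": 0, "wz": 0, "fingers": 0}, {"x": 0, "y": 0, "z": 2.3, "wx": 0, "wy": 0, "wz": 0, "fingers": 0}, {"x": 0, "y": 0, "z": 2.3, "wx": 0, "wy": 0, "wz": 0, "fingers": 0}, {"x": 0, "y": 0, "z": 2.3, "wx": 0, "wy": 0, "wz": 0, "fingers": 0}, {"x": 0, "y": 0, "z": 0, "wx": 0, "wy": 0, "wz": 0, "fingers": 0}])

```text
t: 3.7
eef_pos: [0.6016, -0.0141, 0.137]
orientation: [3.132, -0.238, -0.015]
ft_force: [-0.5, -0.6, -1.1]
grip_width: 0.0002
```

```bash
cat >> h.py <<'E'
def pic(tag,crop=(150,300,260,460)):
    im=robot.grab_frame('scene')[:,:,::-1]
    a=im[crop[0]:crop[1],crop[2]:crop[3]];cv2.imwrite(f'pics/{tag}.png',cv2.resize(a,None,fx=4,fy=4,interpolation=cv2.INTER_CUBIC))
    r=robot.look_for('scene','knob')
    for d in r[:2]:
        print('knob box',d['conf'],np.round(d['box'],1))
        uv=np.array(d['box'][:2])
        # knob from one view: two angles
        k=least_squares(lambda q:proj('scene',W(pose,knobpt(*q)))[0]-uv,[.1,.0]);print(' lever?',k.x.round(3),(knobpt(*k.x)*1000).round(1))
E
python3 -c "
from h import *
st();pic('s2')
"
```

```text
t 3.7 stirrer mm [ 75.1  29.8 137. ] yaw err deg -0.21 tilt [-0.01   0.001 -1.   ] F [-0.4 -0.7 -1.1] w 0.0002 q [-0.11  0.09  1.83 -0.    1.24  0.04]
knob box 0.81 [355.5 240.9  13.3  27.9]
 lever? [0.381 0.061] [ 52.1   8.  159.7]
```

View pics/s2.png

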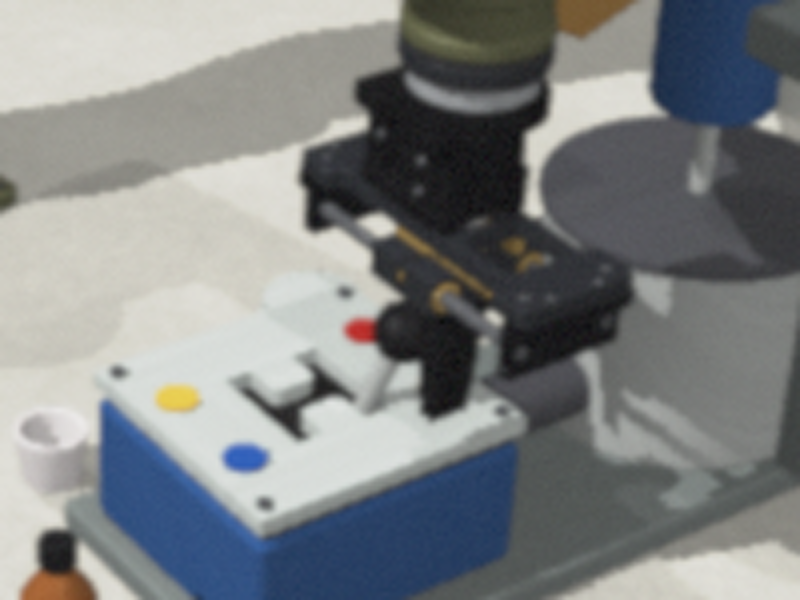

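Emit:
servo_tool(increments=[{"x": 0, "y": -0.4, "z": 0, "wx": 0, "wy": 0, "wz": 0, "fingers": 0}, {"x": 0, "y": 0, "z": 0, "wx": 0, "wy": 0, "wz": 0, "fingers": 0}, {"x": 0, "y": 0, "z": 0, "wx": 0, "wy": 0, "wz": 0, "fingers": 0}])

```text
t: 4.05
eef_pos: [0.6075, -0.0091, 0.1449]
orientation: [3.133, -0.233, 0.005]
ft_force: [0.1, -0.6, -0.4]
grip_width: 0.0002
```

```bash
python3 -c "
from h import *
st()
"
```

```text
t 4.05 stirrer mm [ 80.1  35.6 144.9] yaw err deg -0.04 tilt [ 0.003 -0.    -1.   ] F [ 0.2 -0.6 -0.4] w 0.0002 q [-0.1   0.08  1.82 -0.    1.24  0.05]
```

Emit:
servo_tool(increments=[{"x": -0.5, "y": 0, "z": 0, "wx": 0, "wy": 0, "wz": 0, "fingers": 0}, {"x": -0.6, "y": 0, "z": 0, "wx": 0, "wy": 0, "wz": 0, "fingers": 0}, {"x": -0.6, "y": 0, "z": 0, "wx": 0, "wy": 0, "wz": 0, "fingers": 0}, {"x": -0.6, "y": 0, "z": 0, "wx": 0, "wy": 0, "wz": 0, "fingers": 0}, {"x": -0.6, "y": 0, "z": 0, "wx": 0, "wy": 0, "wz": 0, "fingers": 0}, {"x": -0.6, "y": 0, "z": 0, "wx": 0, "wy": 0, "wz": 0, "fingers": 0}, {"x": -0.4, "y": 0, "z": 0, "wx": 0, "wy": 0, "wz": 0, "fingers": 0}, {"x": 0, "y": 0, "z": 0, "wx": 0, "wy": 0, "wz": 0, "fingers": 0}])

```text
t: 4.72
eef_pos: [0.5674, -0.0032, 0.1433]
orientation: [3.133, -0.233, 0.002]
ft_force: [2.9, 1.3, 2.2]
grip_width: 0.0006
```

```bash
python3 -c "
from h import *
st();pic('s3')
"
```

```text
t 4.72 stirrer mm [ 39.6  35.6 143.3] yaw err deg -0.02 tilt [ 0.001 -0.    -1.   ] F [2.7 1.7 2.2] w 0.0006 q [-0.1  -0.    1.91 -0.    1.24  0.05]
knob box 0.59 [349.4 235.1  10.5  25.9]
 lever? [0.252 0.036] [ 35.    4.9 165.5]
```

View pics/s3.png

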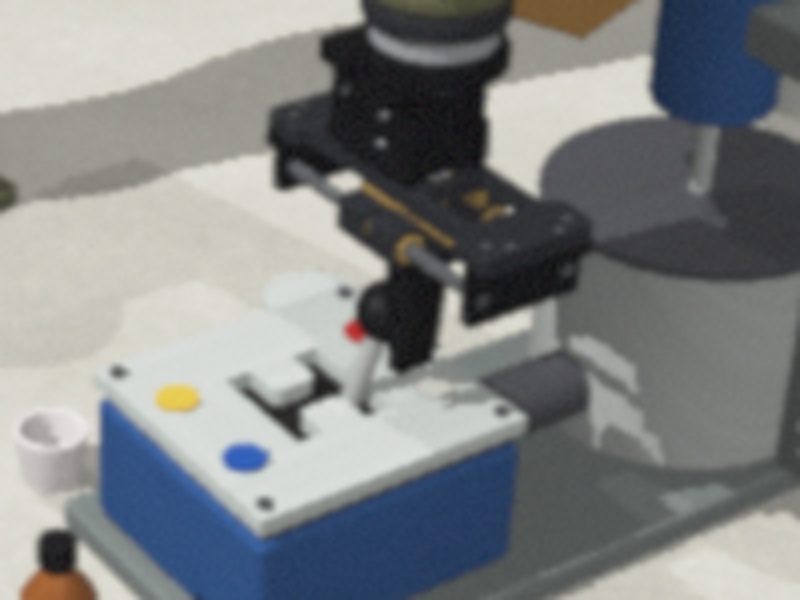

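Emit:
servo_tool(increments=[{"x": -0.3, "y": 0, "z": 0, "wx": 0, "wy": 0, "wz": 0, "fingers": 0}, {"x": -0.3, "y": 0, "z": 0, "wx": 0, "wy": 0, "wz": 0, "fingers": 0}, {"x": -0.3, "y": 0, "z": 0, "wx": 0, "wy": 0, "wz": 0, "fingers": 0}, {"x": 0, "y": 0, "z": 0, "wx": 0, "wy": 0, "wz": 0, "fingers": 0}, {"x": 0, "y": 0, "z": 0, "wx": 0, "wy": 0, "wz": 0, "fingers": 0}])

```text
t: 5.23
eef_pos: [0.5584, -0.0019, 0.1423]
orientation: [3.133, -0.233, -0.001]
ft_force: [2.0, -0.9, 2.4]
grip_width: 0.0001
```

```bash
python3 -c "
from h import *
st()
"
```

```text
t 5.23 stirrer mm [ 30.5  35.5 142.3] yaw err deg -0.03 tilt [-0.001  0.    -1.   ] F [ 2.1 -0.6  2.4] w 0.0001 q [-0.1  -0.02  1.93 -0.    1.24  0.05]
```

Emit:
servo_tool(increments=[{"x": 1, "y": 0, "z": 0, "wx": 0, "wy": 0, "wz": 0, "fingers": 0}, {"x": 1, "y": 0, "z": 0, "wx": 0, "wy": 0, "wz": 0, "fingers": 0}, {"x": 1, "y": 0, "z": -2, "wx": 0, "wy": 0, "wz": 0, "fingers": 0}, {"x": 0, "y": 0, "z": -2, "wx": 0, "wy": 0, "wz": 0, "fingers": 0}, {"x": 0, "y": 0, "z": -2, "wx": 0, "wy": 0, "wz": 0, "fingers": 0}, {"x": 0, "y": 0, "z": -2, "wx": 0, "wy": 0, "wz": 0, "fingers": 0}, {"x": 0, "y": 0, "z": -2, "wx": 0, "wy": 0, "wz": 0, "fingers": 0}])

```text
t: 5.82
eef_pos: [0.5886, -0.0065, 0.2424]
orientation: [-3.133, 0.233, 0.004]
ft_force: [0.5, 0.1, 1.2]
grip_width: 0.0007
```

```bash
python3 -c "
from h import *
st();pic('s4')
"
```

```text
t 5.82 stirrer mm [ 61.1  35.4 242.4] yaw err deg -0.04 tilt [-0.003  0.    -1.   ] F [0.5 0.2 1.2] w 0.0007 q [-0.1  -0.02  1.76 -0.    1.41  0.05]
knob box 0.78 [350.4 233.1  18.1  33.2]
 lever? [0.222 0.077] [ 30.8  10.5 166.2]
knob box 0.39 [386.1 231.2 219.7 199.6]
 lever? [0.133 0.876] [ 18.6 106.6 118.8]
```

View pics/s4.png

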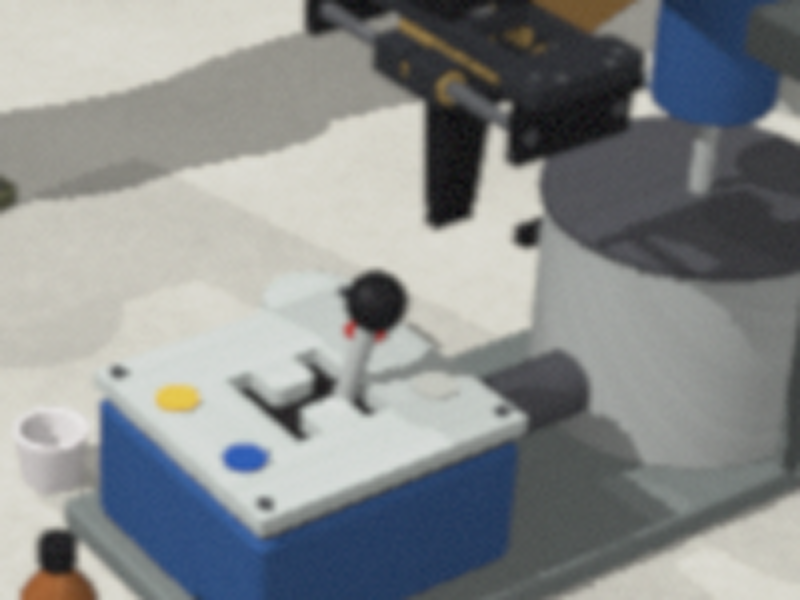

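```bash
cat >> h.py <<'E'
def lev(cx,cy):
    uv=np.array([cx/4+260-.4,cy/4+150-.4])
    k=least_squares(lambda q:proj('scene',W(pose,knobpt(*q)))[0]-uv,[.1,.0]);print(' lever',k.x.round(3),(knobpt(*k.x)*1000).round(1))
def circ(tag):
    g=cv2.cvtColor(cv2.imread(f'pics/{tag}.png'),cv2.COLOR_BGR2GRAY)
    c=cv2.HoughCircles(g,cv2.HOUGH_GRADIENT,2,40,param1=100,param2=25,minRadius=24,maxRadius=38)
    print(c)
E
python3 -c "
from h import *
lev(376,300);circ('s4')
for f in (-.1,0,.05,.1): print(f,(proj('scene',W(pose,knobpt(f,.27)))[0]-[260,150]+.4)*4)
"
```

```text
lever [0.045 0.27 ] [  6.2  37.3 164.8]
[[[377.  303.   30.2]
  [281.  373.   32.2]
  [449.  197.   27.8]
  [243.  479.   34.6]
  [507.  195.   34.6]
  [553.  391.   36.8]
  [247.  437.   34. ]
  [521.  133.   32.4]
  [449.  149.   36.8]
  [463.  105.   34.6]
  [619.   69.   27.8]
  [ 65.  549.   27.6]
  [333.  421.   28. ]
  [399.   55.   25.6]
  [ 59.  599.   34.6]
  [393.  115.   30. ]
  [109.  553.   34.6]
  [501.  365.   27.8]
  [541.  239.   24.8]
  [123.  455.   32.2]
  [579.  205.   31.2]
  [677.   87.   27.8]
  [395.  393.   30. ]
  [763.  539.   34.4]
  [ 69.  437.   32.2]
  [ 93.  513.   28. ]
  [393.  211.   36.8]]]
-0.1 [352.95143145 283.91390903]
0 [369.00409013 294.46446925]
0.05 [376.87160787 300.69509677]
0.1 [384.60167617 307.54906383]
```

Emit:
servo_tool(increments=[{"x": 0, "y": 0, "z": 2.5, "wx": 0, "wy": 0, "wz": 0, "fingers": 0}, {"x": 0, "y": 0, "z": 2.5, "wx": 0, "wy": 0, "wz": 0, "fingers": 0}, {"x": 0, "y": 0, "z": 2.5, "wx": 0, "wy": 0, "wz": 0, "fingers": 0}, {"x": 0, "y": 0, "z": 2.0, "wx": 0, "wy": 0, "wz": 0, "fingers": 0}, {"x": 0, "y": 0, "z": 0, "wx": 0, "wy": 0, "wz": 0, "fingers": 0}, {"x": 0, "y": 0, "z": 0, "wx": 0, "wy": 0, "wz": 0, "fingers": 0}, {"x": -1, "y": 0, "z": 0, "wx": 0, "wy": 0, "wz": 0, "fingers": 0}, {"x": -1, "y": 0, "z": 0, "wx": 0, "wy": 0, "wz": 0, "fingers": 0}])

```text
t: 6.58
eef_pos: [0.5692, -0.0035, 0.1492]
orientation: [3.133, -0.233, 0.003]
ft_force: [-0.4, -0.2, 0.1]
grip_width: 0.0005
```

Emit:
servo_tool(increments=[{"x": -0.5, "y": 0, "z": 0, "wx": 0, "wy": 0, "wz": 0, "fingers": 0}, {"x": -0.3, "y": 0, "z": 0, "wx": 0, "wy": 0, "wz": 0, "fingers": 0}, {"x": -0.3, "y": 0, "z": 0, "wx": 0, "wy": 0, "wz": 0, "fingers": 0}, {"x": -0.3, "y": 0, "z": 0, "wx": 0, "wy": 0, "wz": 0, "fingers": 0}, {"x": 0, "y": 0, "z": 0, "wx": 0, "wy": 0, "wz": 0, "fingers": 0}, {"x": 0, "y": 0, "z": 0, "wx": 0, "wy": 0, "wz": 0, "fingers": 0}])

```text
t: 7.08
eef_pos: [0.5558, -0.0014, 0.1488]
orientation: [-3.133, 0.233, -0.004]
ft_force: [3.0, -0.3, 2.6]
grip_width: 0.0002
```

```bash
python3 -c "
from h import *
st()
"
```

```text
t 7.08 stirrer mm [ 27.8  35.6 148.8] yaw err deg -0.03 tilt [ 0.003 -0.    -1.   ] F [3.1 0.1 2.6] w 0.0002 q [-0.1  -0.03  1.93  0.    1.25  0.05]
```

Emit:
servo_tool(increments=[{"x": 1, "y": 0, "z": 0, "wx": 0, "wy": 0, "wz": 0, "fingers": 0}, {"x": 1, "y": 0, "z": 0, "wx": 0, "wy": 0, "wz": 0, "fingers": 0}, {"x": 0, "y": -1, "z": -2, "wx": 0, "wy": 0, "wz": 0, "fingers": 0}, {"x": 0, "y": -1, "z": -2, "wx": 0, "wy": 0, "wz": 0, "fingers": 0}, {"x": 0, "y": -1, "z": -2, "wx": 0, "wy": 0, "wz": 0, "fingers": 0}, {"x": 0, "y": -1, "z": -2, "wx": 0, "wy": 0, "wz": 0, "fingers": 0}, {"x": 0, "y": -0.5, "z": 0, "wx": 0, "wy": 0, "wz": 0, "fingers": 0}])

```text
t: 7.67
eef_pos: [0.5842, 0.0409, 0.232]
orientation: [-3.132, 0.232, -0.01]
ft_force: [0.7, -0.2, 1.2]
grip_width: 0.0003
```

```bash
python3 -c "
from h import *
st();pic('s5');circ('s5')
" | head -8
```

```text
t 7.67 stirrer mm [ 49.7  81.6 232. ] yaw err deg 0.0 tilt [ 0.006 -0.001 -1.   ] F [ 0.7 -0.1  1.2] w 0.0003 q [-0.02 -0.03  1.78  0.    1.38  0.13]
knob box 0.73 [351.2 234.2  15.2  32.6]
 lever? [0.246 0.074] [ 34.1  10.1 165.4]
[[[375.  299.   30.2]
  [245.  479.   34.6]
  [505.  175.   27.8]
  [475.   45.   30.2]
  [511.  135.   30. ]
```

View pics/s5.png

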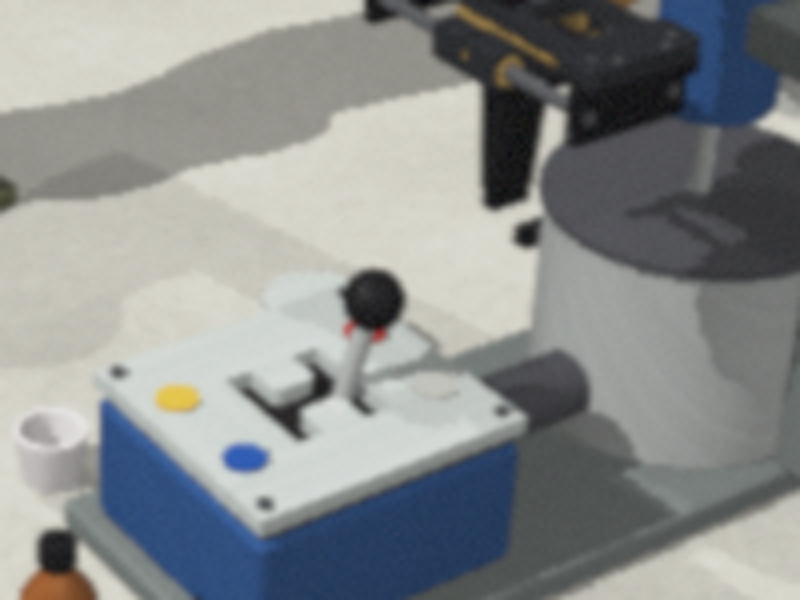

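```bash
python3 -c "
import h
from h import *
h.pose=np.array([.52279,-.03371,-.1378])
for c in [(374,299),(374.5,299),(375,299),(376,300)]: lev(*c)
"
```

```text
lever [0.035 0.278] [  5.   38.4 164.5]
 lever [0.036 0.281] [  5.   38.8 164.4]
 lever [0.036 0.283] [  5.   39.1 164.3]
 lever [0.044 0.282] [  6.1  38.9 164.3]
```

Emit:
servo_tool(increments=[{"x": 0, "y": 1.5, "z": 2, "wx": 0, "wy": 0, "wz": 0, "fingers": 0}, {"x": 0, "y": 1.5, "z": 2, "wx": 0, "wy": 0, "wz": 0, "fingers": 0}, {"x": 0, "y": 1.5, "z": 2, "wx": 0, "wy": 0, "wz": 0, "fingers": 0}, {"x": 0, "y": 0, "z": 2, "wx": 0, "wy": 0, "wz": 0, "fingers": 0}, {"x": 0, "y": 0, "z": 0.3, "wx": 0, "wy": 0, "wz": 0, "fingers": 0}, {"x": 0, "y": 0, "z": 0, "wx": 0, "wy": 0, "wz": 0, "fingers": 0}, {"x": -0.7, "y": 0, "z": 0, "wx": 0, "wy": 0, "wz": 0, "fingers": 0}, {"x": -0.7, "y": 0, "z": 0, "wx": 0, "wy": 0, "wz": 0, "fingers": 0}])

```text
t: 8.43
eef_pos: [0.5611, -0.0021, 0.1456]
orientation: [3.133, -0.233, 0.002]
ft_force: [0.3, -0.1, 0.6]
grip_width: 0.0005
```

Emit:
servo_tool(increments=[{"x": -0.3, "y": 0, "z": 0, "wx": 0, "wy": 0, "wz": 0, "fingers": 0}, {"x": -0.3, "y": 0, "z": 0, "wx": 0, "wy": 0, "wz": 0, "fingers": 0}, {"x": -0.2, "y": 0, "z": 0, "wx": 0, "wy": 0, "wz": 0, "fingers": 0}, {"x": 0, "y": 0, "z": 0, "wx": 0, "wy": 0, "wz": 0, "fingers": 0}, {"x": 0, "y": 0, "z": 0, "wx": 0, "wy": 0, "wz": 0, "fingers": 0}])

```text
t: 8.85
eef_pos: [0.5538, -0.0009, 0.146]
orientation: [-3.133, 0.233, -0.005]
ft_force: [1.7, 0.2, 2.1]
grip_width: 0.0001
```

```bash
python3 -c "
from h import *
st()
"
```

```text
t 8.85 stirrer mm [ 25.8  35.8 146. ] yaw err deg -0.01 tilt [ 0.003 -0.    -1.   ] F [1.6 0.5 2.1] w 0.0001 q [-0.1  -0.04  1.93  0.    1.24  0.05]
```

Emit:
servo_tool(increments=[{"x": 1, "y": 0, "z": 0, "wx": 0, "wy": 0, "wz": 0, "fingers": 0}, {"x": 1, "y": 0, "z": 0, "wx": 0, "wy": 0, "wz": 0, "fingers": 0}, {"x": 0, "y": -1.5, "z": 0, "wx": 0, "wy": 0, "wz": 0, "fingers": 0}, {"x": 0, "y": -1.5, "z": 0, "wx": 0, "wy": 0, "wz": 0, "fingers": 0}, {"x": 0, "y": -1.5, "z": 0, "wx": 0, "wy": 0, "wz": 0, "fingers": 0}, {"x": -1.5, "y": 0, "z": 0, "wx": 0, "wy": 0, "wz": 0, "fingers": 0}, {"x": -1.5, "y": 0, "z": 0, "wx": 0, "wy": 0, "wz": 0, "fingers": 0}, {"x": -1.5, "y": 0, "z": 0, "wx": 0, "wy": 0, "wz": 0, "fingers": 0}])

```text
t: 9.52
eef_pos: [0.5346, 0.0474, 0.1436]
orientation: [3.133, -0.232, -0.004]
ft_force: [0.2, 0.7, 0.7]
grip_width: 0.0007
```

Emit:
servo_tool(increments=[{"x": 0, "y": 0, "z": 0, "wx": 0, "wy": 0, "wz": 0, "fingers": 0}, {"x": 0, "y": 0, "z": 0, "wx": 0, "wy": 0, "wz": 0, "fingers": 0}])

```text
t: 9.68
eef_pos: [0.5349, 0.0471, 0.1441]
orientation: [3.133, -0.233, -0.001]
ft_force: [-0.3, 0.1, 0.6]
grip_width: 0.0005
```

```bash
python3 -c "
from h import *
st();pic('s6')
" | head -8
```

```text
t 9.68 stirrer mm [1.000e-01 8.050e+01 1.441e+02] yaw err deg -0.02 tilt [-0.001  0.    -1.   ] F [-0.3  0.   0.6] w 0.0005 q [-0.01 -0.07  1.97 -0.    1.24  0.14]
knob box 0.64 [351.1 232.7  16.4  34. ]
 lever? [0.218 0.093] [ 30.3  12.7 166.1]
```

View pics/s6.png

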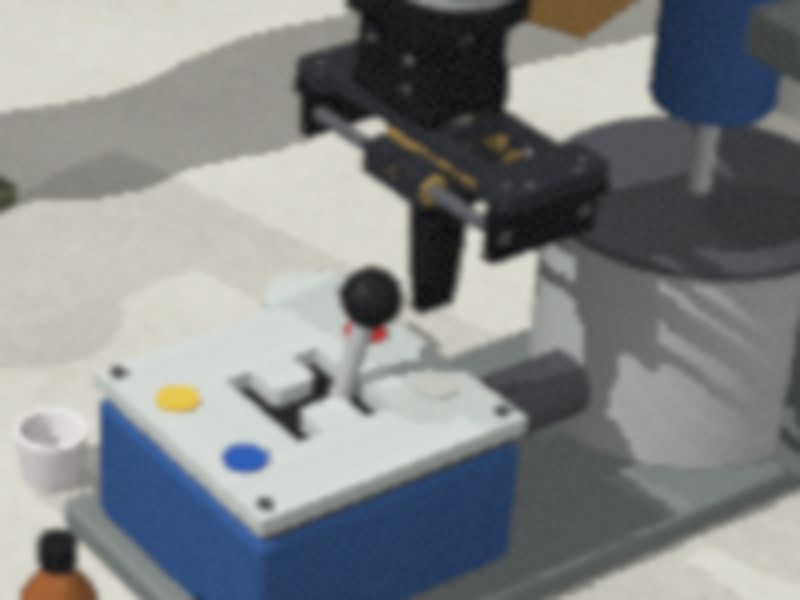

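Emit:
servo_tool(increments=[{"x": 0, "y": 0.8, "z": 0, "wx": 0, "wy": 0, "wz": 0, "fingers": 0}, {"x": 0, "y": 0.8, "z": 0, "wx": 0, "wy": 0, "wz": 0, "fingers": 0}, {"x": 0, "y": 0.6, "z": 0, "wx": 0, "wy": 0, "wz": 0, "fingers": 0}, {"x": 0, "y": 0.6, "z": 0, "wx": 0, "wy": 0, "wz": 0, "fingers": 0}, {"x": 0, "y": 0.6, "z": 0, "wx": 0, "wy": 0, "wz": 0, "fingers": 0}, {"x": 0, "y": 0, "z": 0, "wx": 0, "wy": 0, "wz": 0, "fingers": 0}])

```text
t: 10.28
eef_pos: [0.53, 0.0123, 0.145]
orientation: [3.132, -0.235, 0.001]
ft_force: [0.0, 1.2, 1.2]
grip_width: 0.0001
```

```bash
python3 -c "
from h import *
st();pic('s7')
" | head -8
```

```text
t 10.28 stirrer mm [  0.3  45.4 145. ] yaw err deg -0.1 tilt [ 0.001  0.    -1.   ] F [-0.2  1.1  1.2] w 0.0001 q [-0.08 -0.09  1.99 -0.    1.24  0.07]
knob box 0.71 [344.9 233.9   9.7  32.8]
 lever? [ 0.204 -0.013] [ 28.3  -1.8 167.1]
knob box 0.54 [323.1 266.4  12.    7.6]
 lever? [ 0.431 -0.64 ] [ 58.4 -76.  132.1]
```

View pics/s7.png

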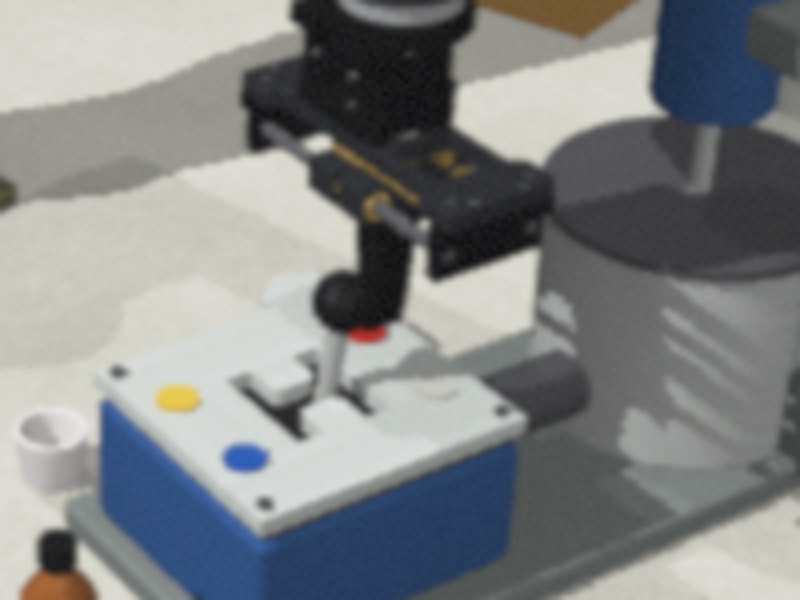

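Emit:
servo_tool(increments=[{"x": 0, "y": 0.7, "z": 0, "wx": 0, "wy": 0, "wz": 0, "fingers": 0}, {"x": 0, "y": 0.7, "z": 0, "wx": 0, "wy": 0, "wz": 0, "fingers": 0}, {"x": 0, "y": 0.7, "z": 0, "wx": 0, "wy": 0, "wz": 0, "fingers": 0}, {"x": 0, "y": 0.7, "z": 0, "wx": 0, "wy": 0, "wz": 0, "fingers": 0}, {"x": 0, "y": 0.7, "z": 0, "wx": 0, "wy": 0, "wz": 0, "fingers": 0}, {"x": 0, "y": 0.7, "z": 0, "wx": 0, "wy": 0, "wz": 0, "fingers": 0}, {"x": 0, "y": 0.6, "z": 0, "wx": 0, "wy": 0, "wz": 0, "fingers": 0}, {"x": 0, "y": 0, "z": 0, "wx": 0, "wy": 0, "wz": 0, "fingers": 0}])

```text
t: 11.05
eef_pos: [0.5221, -0.0352, 0.1441]
orientation: [3.132, -0.235, -0.002]
ft_force: [1.2, 0.7, -0.1]
grip_width: 0.0007
```

Emit:
servo_tool(increments=[{"x": 0, "y": 0.3, "z": 0, "wx": 0, "wy": 0, "wz": 0, "fingers": 0}, {"x": 0, "y": 0.3, "z": 0, "wx": 0, "wy": 0, "wz": 0, "fingers": 0}, {"x": 0, "y": 0, "z": 0, "wx": 0, "wy": 0, "wz": 0, "fingers": 0}])

```text
t: 11.3
eef_pos: [0.5214, -0.0401, 0.1441]
orientation: [3.133, -0.233, -0.002]
ft_force: [0.4, 1.3, -1.3]
grip_width: 0.0006
```

```bash
python3 -c "
from h import *
st();pic('s8')
" | head -8
```

```text
t 11.3 stirrer mm [ -0.5  -7.8 144.1] yaw err deg -0.04 tilt [-0.001  0.    -1.   ] F [ 0.2  1.3 -1.3] w 0.0006 q [-0.18 -0.1   2.   -0.    1.25 -0.03]
knob box 0.57 [325.2 239.4  13.3  27.3]
 lever? [ 0.123 -0.316] [ 17.2 -43.2 162. ]
knob box 0.4 [156.9 286.6  79.5  41.5]
 lever? [-0.512 -1.58 ] [ -68.5 -122.1   28.9]
```

View pics/s8.png

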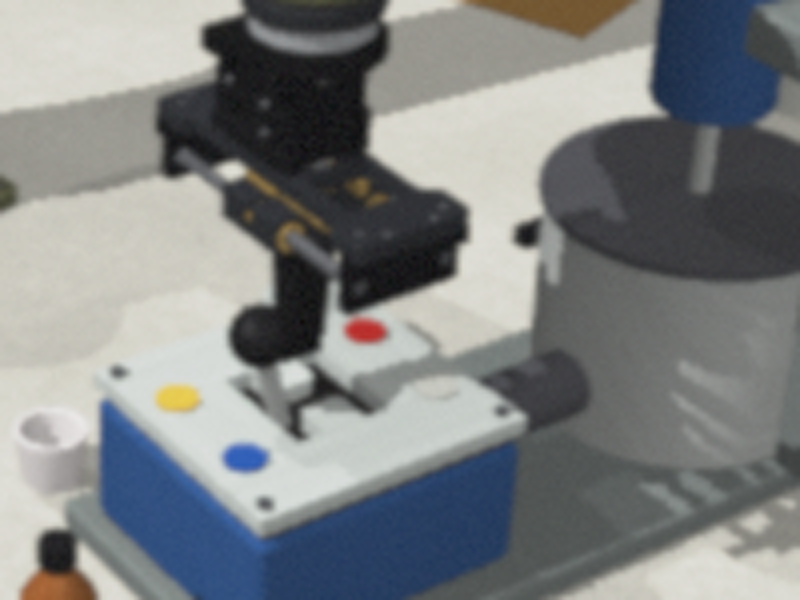

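Emit:
servo_tool(increments=[{"x": 0, "y": 0.3, "z": 0, "wx": 0, "wy": 0, "wz": 0, "fingers": 0}, {"x": 0, "y": 0.2, "z": 0, "wx": 0, "wy": 0, "wz": 0, "fingers": 0}, {"x": 0, "y": 0, "z": 0, "wx": 0, "wy": 0, "wz": 0, "fingers": 0}, {"x": 0, "y": 0, "z": 0, "wx": 0, "wy": 0, "wz": 0, "fingers": 0}])

```text
t: 11.73
eef_pos: [0.5209, -0.0444, 0.1444]
orientation: [-3.132, 0.233, 0.001]
ft_force: [-0.4, 4.2, -2.1]
grip_width: 0.0004
```

```bash
python3 -c "
from h import *
lev(258,334)
st();pic('s9');circ('s9')
" | head -8
```

```text
lever [ 0.007 -0.251] [  1.  -34.8 165.6]
t 11.73 stirrer mm [ -0.4 -12.1 144.4] yaw err deg -0.03 tilt [-0.001 -0.001 -1.   ] F [-1.   4.1 -2.1] w 0.0004 q [-0.19 -0.1   2.    0.    1.25 -0.04]
knob box 0.74 [273.2 262.5  18.   22. ]
 lever? [-0.676 -1.261] [ -87.6 -104.    63.3]
knob box 0.67 [322.8 239.4  13.3  26.8]
 lever? [ 0.098 -0.342] [ 13.6 -46.7 161.3]
[[[255.  339.   30. ]
  [347.  345.   36.8]
```

View pics/s9.png

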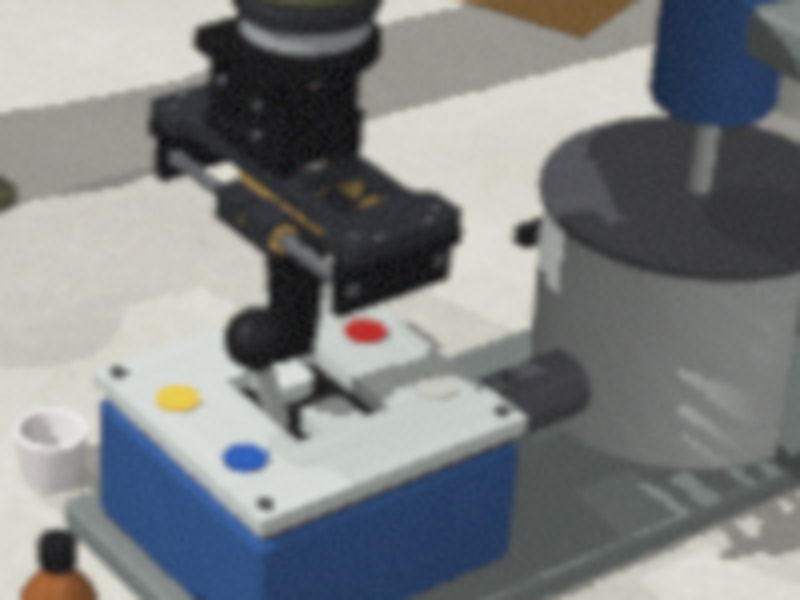

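Emit:
servo_tool(increments=[{"x": 0, "y": -0.8, "z": 0, "wx": 0, "wy": 0, "wz": 0, "fingers": 0}, {"x": 0, "y": -0.8, "z": 0, "wx": 0, "wy": 0, "wz": 0, "fingers": 0}, {"x": 1.5, "y": 0, "z": 0, "wx": 0, "wy": 0, "wz": 0, "fingers": 0}, {"x": 1.5, "y": 0, "z": 0, "wx": 0, "wy": 0, "wz": 0, "fingers": 0}, {"x": 1.5, "y": 0, "z": 0, "wx": 0, "wy": 0, "wz": 0, "fingers": 0}, {"x": 0.5, "y": 1, "z": 0, "wx": 0, "wy": 0, "wz": 0, "fingers": 0}, {"x": 0, "y": 1.5, "z": 0, "wx": 0, "wy": 0, "wz": 0, "fingers": 0}, {"x": 0, "y": 1.6, "z": 0, "wx": 0, "wy": 0, "wz": 0, "fingers": 0}])

```text
t: 12.5
eef_pos: [0.5671, -0.0775, 0.145]
orientation: [3.132, -0.23, 0.0]
ft_force: [-0.5, -0.4, -0.3]
grip_width: 0.0006
```

Emit:
servo_tool(increments=[{"x": 0, "y": 0, "z": 0, "wx": 0, "wy": 0, "wz": 0, "fingers": 0}, {"x": -0.6, "y": 0, "z": 0, "wx": 0, "wy": 0, "wz": 0, "fingers": 0}, {"x": -0.6, "y": 0, "z": 0, "wx": 0, "wy": 0, "wz": 0, "fingers": 0}, {"x": -0.6, "y": 0, "z": 0, "wx": 0, "wy": 0, "wz": 0, "fingers": 0}, {"x": -0.6, "y": 0, "z": 0, "wx": 0, "wy": 0, "wz": 0, "fingers": 0}, {"x": -0.6, "y": 0, "z": 0, "wx": 0, "wy": 0, "wz": 0, "fingers": 0}, {"x": 0, "y": 0, "z": 0, "wx": 0, "wy": 0, "wz": 0, "fingers": 0}])

```text
t: 13.08
eef_pos: [0.5368, -0.0721, 0.1454]
orientation: [3.133, -0.232, 0.003]
ft_force: [1.1, -1.2, 0.4]
grip_width: 0.0002
```

```bash
python3 -c "
from h import *
st();pic('s10')
" | head -8
```

```text
t 13.08 stirrer mm [ 19.5 -37.2 145.4] yaw err deg 0.0 tilt [ 0.002  0.    -1.   ] F [ 1.3 -1.1  0.4] w 0.0002 q [-0.23 -0.06  1.96 -0.    1.24 -0.08]
knob box 0.42 [156.7 287.8  75.6  38. ]
 lever? [-0.507 -1.586] [ -68.  -122.3   28.1]
```

View pics/s10.png

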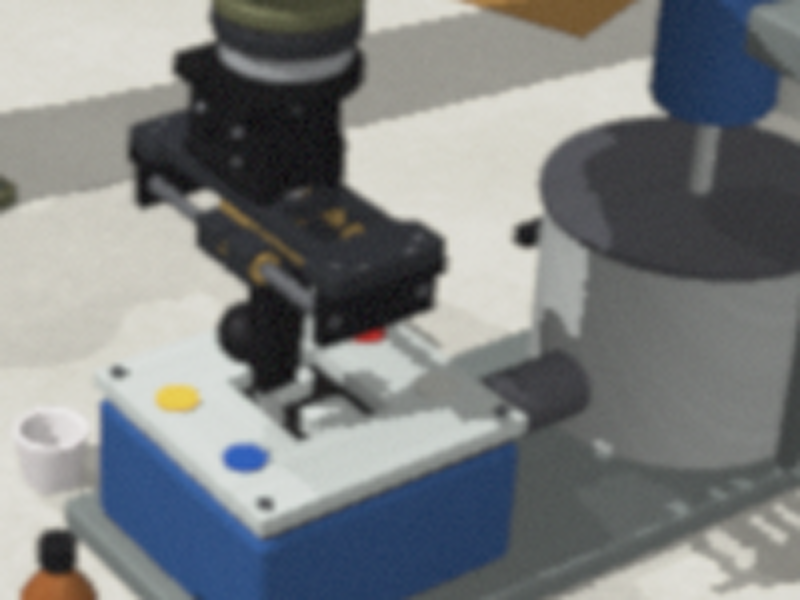

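Pushing properly. 19.5 → about −14 remains.

Emit:
servo_tool(increments=[{"x": -0.6, "y": 0, "z": 0, "wx": 0, "wy": 0, "wz": 0, "fingers": 0}, {"x": -0.6, "y": 0, "z": 0, "wx": 0, "wy": 0, "wz": 0, "fingers": 0}, {"x": -0.6, "y": 0, "z": 0, "wx": 0, "wy": 0, "wz": 0, "fingers": 0}, {"x": -0.6, "y": 0, "z": 0, "wx": 0, "wy": 0, "wz": 0, "fingers": 0}, {"x": -0.5, "y": 0, "z": 0, "wx": 0, "wy": 0, "wz": 0, "fingers": 0}, {"x": 0, "y": 0, "z": 0, "wx": 0, "wy": 0, "wz": 0, "fingers": 0}])

```text
t: 13.68
eef_pos: [0.5071, -0.0678, 0.1441]
orientation: [-3.133, 0.233, 0.002]
ft_force: [1.8, 1.2, 0.7]
grip_width: 0.0003
```

Emit:
servo_tool(increments=[{"x": -0.2, "y": 0, "z": 0, "wx": 0, "wy": 0, "wz": 0, "fingers": 0}, {"x": -0.2, "y": 0, "z": 0, "wx": 0, "wy": 0, "wz": 0, "fingers": 0}, {"x": 0, "y": 0, "z": 0, "wx": 0, "wy": 0, "wz": 0, "fingers": 0}])

```text
t: 13.93
eef_pos: [0.504, -0.0674, 0.1441]
orientation: [-3.133, 0.233, 0.001]
ft_force: [1.7, 0.4, -1.3]
grip_width: 0.0003
```

```bash
python3 -c "
from h import *
st();pic('s11')
" | head -8
```

```text
t 13.93 stirrer mm [-13.7 -37.3 144.1] yaw err deg -0.03 tilt [-0.001 -0.    -1.   ] F [ 1.6  0.7 -1.3] w 0.0003 q [-0.24 -0.14  2.03  0.    1.25 -0.09]
knob box 0.51 [314.6 235.4  23.2  31.8]
 lever? [-0.068 -0.376] [ -9.5 -51.3 159.9]
```

View pics/s11.png

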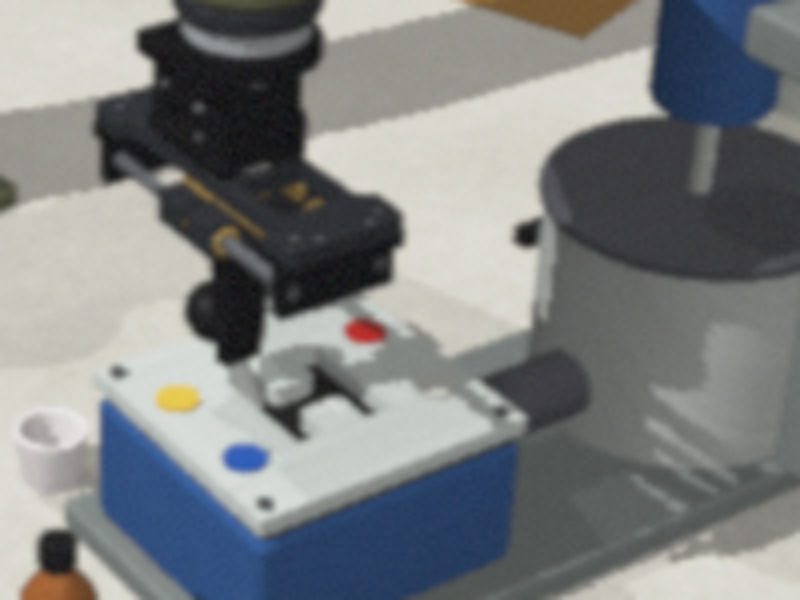

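No hard stop felt yet; push on in small steps until force rises.

Emit:
servo_tool(increments=[{"x": -0.2, "y": 0, "z": 0, "wx": 0, "wy": 0, "wz": 0, "fingers": 0}, {"x": -0.2, "y": 0, "z": 0, "wx": 0, "wy": 0, "wz": 0, "fingers": 0}, {"x": 0, "y": 0, "z": 0, "wx": 0, "wy": 0, "wz": 0, "fingers": 0}])

```text
t: 14.28
eef_pos: [0.5002, -0.067, 0.1445]
orientation: [3.133, -0.233, -0.001]
ft_force: [1.8, -0.1, -1.4]
grip_width: 0.0006
```

Emit:
servo_tool(increments=[{"x": -0.2, "y": 0, "z": 0, "wx": 0, "wy": 0, "wz": 0, "fingers": 0}, {"x": 0, "y": 0, "z": 0, "wx": 0, "wy": 0, "wz": 0, "fingers": 0}])

```text
t: 14.45
eef_pos: [0.4984, -0.0667, 0.1447]
orientation: [3.133, -0.233, -0.0]
ft_force: [2.0, 0.5, -0.9]
grip_width: 0.0004
```

```bash
python3 -c "
from h import *
st()
"
```

```text
t 14.45 stirrer mm [-19.3 -37.5 144.7] yaw err deg -0.02 tilt [-0.  0. -1.] F [ 1.9  0.8 -0.9] w 0.0004 q [-0.24 -0.15  2.04 -0.    1.25 -0.09]
```

Emit:
servo_tool(increments=[{"x": -0.2, "y": 0, "z": 0, "wx": 0, "wy": 0, "wz": 0, "fingers": 0}, {"x": 0, "y": 0, "z": 0, "wx": 0, "wy": 0, "wz": 0, "fingers": 0}])

```text
t: 14.62
eef_pos: [0.4966, -0.0664, 0.1448]
orientation: [3.133, -0.233, 0.001]
ft_force: [3.2, 0.5, -1.3]
grip_width: 0.0002
```

Emit:
servo_tool(increments=[{"x": -0.2, "y": 0, "z": 0, "wx": 0, "wy": 0, "wz": 0, "fingers": 0}, {"x": 0, "y": 0, "z": 0, "wx": 0, "wy": 0, "wz": 0, "fingers": 0}])

```text
t: 14.78
eef_pos: [0.4949, -0.0661, 0.1448]
orientation: [3.133, -0.233, 0.002]
ft_force: [4.8, 0.1, -3.1]
grip_width: 0.0004
```

```bash
python3 -c "
from h import *
st();pic('s12')
"
```

```text
t 14.78 stirrer mm [-22.8 -37.4 144.8] yaw err deg -0.03 tilt [ 0.001 -0.    -1.   ] F [ 4.7  0.8 -3.1] w 0.0004 q [-0.24 -0.16  2.05  0.    1.25 -0.09]
knob box 0.54 [313.8 236.9  19.1  31.1]
 lever? [-0.052 -0.402] [ -7.3 -54.7 158.6]
```

View pics/s12.png

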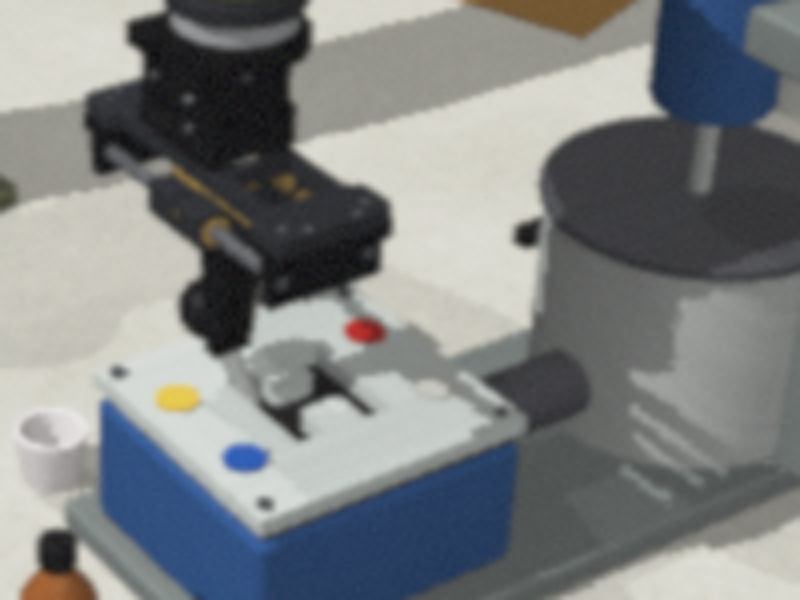

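Emit:
servo_tool(increments=[{"x": -0.2, "y": 0, "z": 0, "wx": 0, "wy": 0, "wz": 0, "fingers": 0}, {"x": 0, "y": 0, "z": 0, "wx": 0, "wy": 0, "wz": 0, "fingers": 0}])

```text
t: 15.05
eef_pos: [0.4933, -0.0658, 0.1448]
orientation: [3.133, -0.233, 0.003]
ft_force: [7.5, 0.2, -3.8]
grip_width: 0.0005
```

Emit:
servo_tool(increments=[{"x": -0.2, "y": 0, "z": 0, "wx": 0, "wy": 0, "wz": 0, "fingers": 0}, {"x": 0, "y": 0, "z": 0, "wx": 0, "wy": 0, "wz": 0, "fingers": 0}])

```text
t: 15.22
eef_pos: [0.4917, -0.0655, 0.1448]
orientation: [-3.133, 0.233, -0.005]
ft_force: [7.5, -0.8, -4.7]
grip_width: 0.0007
```

```bash
python3 -c "
from h import *
st()
"
```

```text
t 15.22 stirrer mm [-26.1 -37.3 144.8] yaw err deg -0.04 tilt [ 0.003 -0.    -1.   ] F [ 7.5  0.3 -4.7] w 0.0007 q [-0.24 -0.17  2.06  0.    1.25 -0.09]
```

Emit:
servo_tool(increments=[{"x": 1, "y": 0, "z": 0, "wx": 0, "wy": 0, "wz": 0, "fingers": 0}, {"x": 1.5, "y": 0, "z": 0, "wx": 0, "wy": 0, "wz": 0, "fingers": 0}, {"x": 1.5, "y": 0, "z": 0, "wx": 0, "wy": 0, "wz": 0, "fingers": 0}, {"x": 1.5, "y": 0, "z": -1, "wx": 0, "wy": 0, "wz": 0, "fingers": 0}, {"x": 1, "y": 0, "z": -2, "wx": 0, "wy": 0, "wz": 0, "fingers": 0}, {"x": 0, "y": -1, "z": -2.5, "wx": 0, "wy": 0, "wz": 0, "fingers": 0}, {"x": 0, "y": -2, "z": -2.5, "wx": 0, "wy": 0, "wz": 0, "fingers": 0}, {"x": 0, "y": -2, "z": -2.5, "wx": 0, "wy": 0, "wz": 0, "fingers": 0}])

```text
t: 15.88
eef_pos: [0.5617, -0.0257, 0.2501]
orientation: [3.133, -0.235, -0.007]
ft_force: [0.4, 0.5, -0.0]
grip_width: 0.0002
```

```bash
python3 -c "
from h import *
st();pic('s13')
im=robot.grab_frame('top')[:,:,::-1]; cv2.imwrite('pics/t13.png',cv2.resize(im[150:270,230:390],None,fx=5,fy=5,interpolation=cv2.INTER_CUBIC))
"
```

```text
t 15.88 stirrer mm [ 37.3  12.5 250.1] yaw err deg -0.12 tilt [-0.004  0.001 -1.   ] F [ 0.3  0.6 -0. ] w 0.0002 q [-0.14 -0.09  1.8  -0.    1.43  0.01]
knob box 0.86 [314.4 234.1  18.3  32.8]
 lever? [-0.095 -0.361] [-13.2 -49.3 160.4]
```

View pics/s13.png

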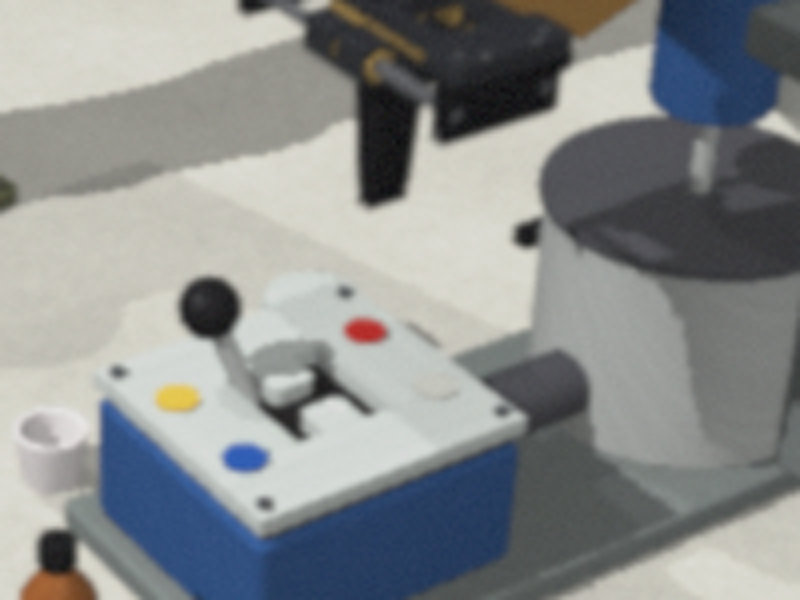

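View pics/t13.png

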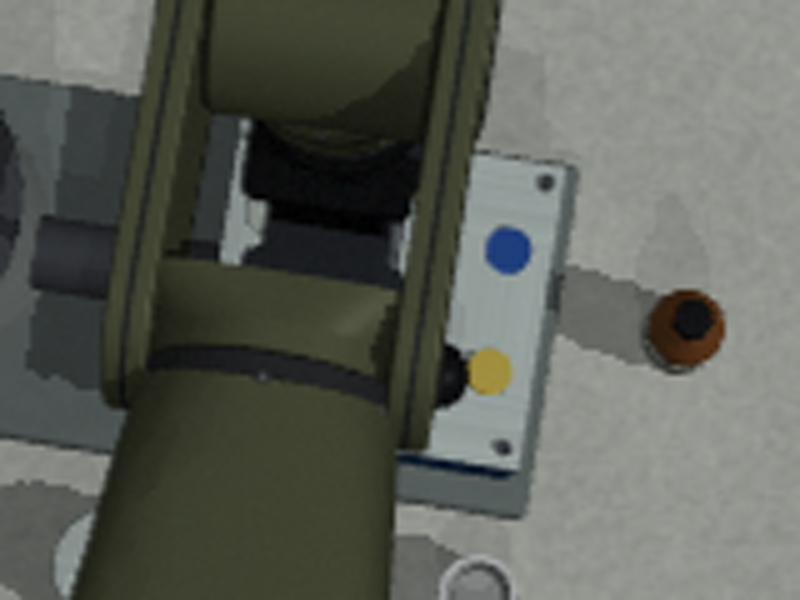

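Emit:
servo_tool(increments=[{"x": 0, "y": -3, "z": -1, "wx": 0, "wy": 0, "wz": 0, "fingers": 0}, {"x": 3, "y": -2, "z": -1, "wx": 0, "wy": 0, "wz": 0, "fingers": 0}, {"x": 3, "y": -1, "z": -1, "wx": 0, "wy": 0, "wz": 0, "fingers": 0}, {"x": 0, "y": 0, "z": 0, "wx": 0, "wy": 0, "wz": 0, "fingers": 0}, {"x": 0, "y": 0, "z": 0, "wx": 0, "wy": 0, "wz": 0, "fingers": 0}])

```text
t: 16.45
eef_pos: [0.6304, 0.0244, 0.2775]
orientation: [3.132, -0.233, -0.007]
ft_force: [-0.6, 0.3, -0.6]
grip_width: 0.0003
```

```bash
python3 -c "
from h import *
lev(210,308)
for f in (-.2,-.25,-.3):print(f,(proj('scene',W(pose,knobpt(f,-.27)))[0]-[260,150]+.4)*4,(proj('top',W(pose,knobpt(f,-.27)))[0]-[230,150]+.4)*5)
st()
im=robot.grab_frame('top')[:,:,::-1]; cv2.imwrite('pics/t14.png',cv2.resize(im[150:270,230:390],None,fx=5,fy=5,interpolation=cv2.INTER_CUBIC))
"
```

```text
lever [-0.307 -0.27 ] [-42.3 -35.6 158.6]
-0.2 [223.84729362 315.14937811] [443.59547775 346.06159359]
-0.25 [217.21245241 311.45687213] [440.64121804 359.68513179]
-0.3 [210.86027666 308.34375418] [437.53951701 373.15518789]
t 16.45 stirrer mm [ 97.9  72.1 277.5] yaw err deg -0.02 tilt [-0.005  0.001 -1.   ] F [-0.6  0.2 -0.6] w 0.0003 q [-0.05  0.05  1.62 -0.    1.47  0.1 ]
```

View pics/t14.png

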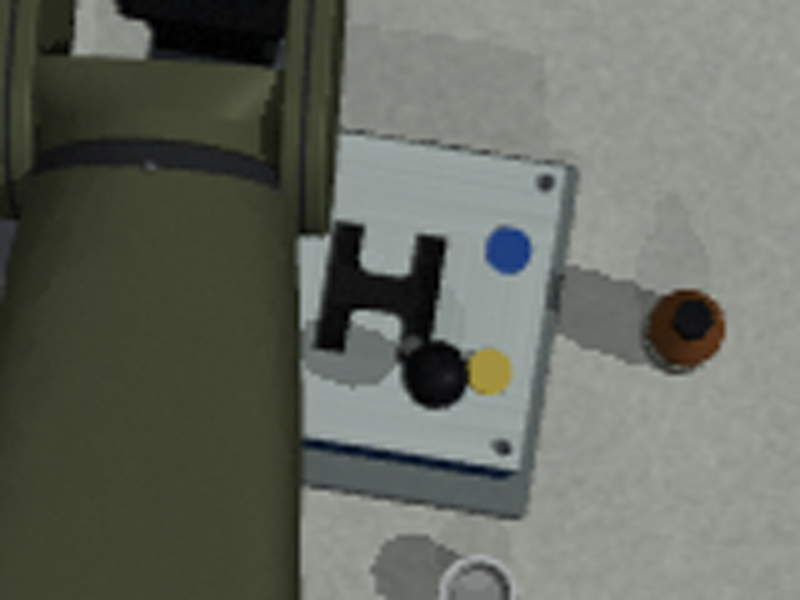

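```bash
python3 -c "
from h import *
for n in ('scene','top'):
    im=robot.grab_frame(n)[:,:,::-1];cv2.imwrite(f'pics/{n}15.png',im)
    for k in ('bottle','votive','tin','jar_a','paddle'):
        print(n,k,[np.round(d['box'],1).tolist() for d in robot.look_for(n,k)[:2]])
st()
"
```

```text
scene bottle [[221.9, 387.6, 45.1, 67.4], [272.6, 306.5, 22.0, 44.3]]
scene votive [[269.4, 262.2, 15.1, 18.4]]
scene tin [[335.8, 222.7, 16.0, 7.5]]
scene jar_a [[127.5, 357.5, 47.4, 60.3], [221.1, 387.1, 43.8, 68.8]]
scene paddle [[154.4, 287.0, 75.9, 40.3], [315.5, 236.1, 21.3, 31.2]]
top bottle [[366.3, 216.1, 17.6, 17.9]]
top votive [[328.1, 270.8, 14.6, 15.3]]
top tin []
top jar_a [[448.5, 171.3, 33.7, 28.8], [475.5, 232.3, 36.6, 26.0]]
top paddle [[412.6, 313.7, 24.9, 77.8]]
t 17.1 stirrer mm [ 97.9  72.4 279.8] yaw err deg -0.03 tilt [ 0. -0. -1.] F [0.  0.6 1. ] w 0.0007 q [-0.05  0.05  1.62 -0.    1.47  0.1 ]
```

View pics/scene15.png

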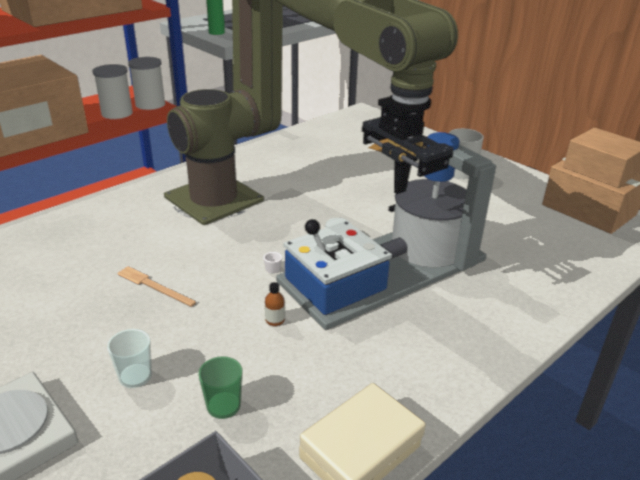

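The lever is beside the yellow disc with its knob at (312, 227). The bottle, votive cup, jars and paddle are where they started, and the hand is clear.

```bash
python3 -c "
from bench import robot
print(robot.hand_in())"
```

```text
the job is handed in; nothing more can be done
None
```

The lever is home in the slot end beside the yellow disc, and I handed the job in at about 17 s of the 64 s allowed. With the fingers shut, I pushed the knob to the cross-channel, across to the −y slot, then to that slot's −x end, and drew the hand clear.

**Lever position:** The last scene picture gives lever_fore ≈ −0.31 and lever_side ≈ −0.27. The top picture agrees, with lever_fore ≈ −0.30 and the knob touching the yellow disc from above.

**Bystanders and hand:** The bottle, votive cup, both jars and paddle show no visible shift. In the last pictures the tin is not visible (the arm blocks the top view), so I did not confirm it; the fingers always stayed well above it. The wrist force was about 1 N with the hand clear.

**Checks that disagreed or could not be made:**
- **Knob offset:** With the finger thickness I assumed, the finger's position put the knob 4–6 mm further along −x than the camera did. I went between the two at the cross-channel and pushed on until the force rose at the end.
- **Possible lift:** In the last 2–4 mm of pushing, the tool felt up to 4.7 N downward. That means the knob was pressed upward, still under the 6 N spring. I stopped and backed off. The lift cannot be measured directly, but the knob's height in the last pictures (159 mm) matches an unlifted lever.

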